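# Reload the overlocker's thread stand in the order of the rack

## Task

The thread stand of the overlocker has been emptied for cleaning and has to be loaded again. Move the four thread packages from the wooden rack onto the stand's pins, one to a pin, in the same order from left to right (as seen from the robot) as they stand on the rack now, so that each thread runs to its own needle or looper. Slip each one right down over its pin so that it sits upright and flat in its dish.

Things in the scene. Friction and masses are not known exactly. Their poses are not given: they have to be found in the camera images.
- cone_center (a point): Big thread cone: tapered dark-blue package, 60 mm across near the foot and 47 mm near the top of the thread, 96 mm high in all, with the short pale end of its core on top (27 mm across, the last 7 mm). Hollow right through: the hole is 32 mm wide at the foot, 19 mm at the top. 140 g. Origin at its centre, on its axis, half-way up; z axis along its axis, upright at the start. Loose, stands on the wooden rack, over one of its pins.
- tube_center (a point): Slim thread tube: dark-blue straight cylinder 36 mm across and 90 mm high, the pale core (29 mm across) showing 5 mm at each end. Hole 24 mm right through. 70 g. Origin at its centre, on its axis, half-way up; z axis along its axis, upright at the start. Loose, stands on the wooden rack, over one of its pins.
- spool_center (a point): Thread spool: pale foot flange 54 mm across and 5.5 mm thick, dark-blue straight thread body 46 mm across, pale flat top cap flush with it (46 mm, 5.5 mm thick), 68 mm high in all. Hole 24 mm right through. 80 g. Origin at its centre, on its axis, half-way up; z axis along its axis, upright at the start. Loose, stands on the wooden rack, over one of its pins.
- cheese_center (a point): Squat thread package: dark-blue wide short cylinder 60 mm across, 46 mm high in all, the pale core (32 mm across) showing 4 mm at each end. Hole 26 mm right through. 100 g. The rack's pin stands 1 mm out of its top. Origin at its centre, on its axis, half-way up; z axis along its axis, upright at the start. Loose, stands on the wooden rack, over one of its pins.
- seat_cone: Round grey felt disc, 66 mm across, with a wooden pin 7 mm thick rising 47 mm above the felt; part of the wooden rack, fixed to it. It is the one under the big cone at the start; the four are alike. Origin on the pin's axis, at the board's top, 3 mm below the felt's face.
- seat_tube: Round grey felt disc, 66 mm across, with a wooden pin 7 mm thick rising 47 mm above the felt; part of the wooden rack, fixed to it. It is the one under the slim tube at the start; the four are alike. Origin on the pin's axis, at the board's top, 3 mm below the felt's face.
- seat_spool: Round grey felt disc, 66 mm across, with a wooden pin 7 mm thick rising 47 mm above the felt; part of the wooden rack, fixed to it. It is the one under the spool with the foot flange at the start; the four are alike. Origin on the pin's axis, at the board's top, 3 mm below the felt's face.
- seat_cheese: Round grey felt disc, 66 mm across, with a wooden pin 7 mm thick rising 47 mm above the felt; part of the wooden rack, fixed to it. It is the one under the squat package at the start; the four are alike. Origin on the pin's axis, at the board's top, 3 mm below the felt's face.
- rack: Wooden thread rack, fixed: board 312 mm long (y), 86 mm deep (x). Four wooden pins on felt discs at y = +111, +37, -37, -111 mm, x = 0. Felt faces, on which the packages stand, are 23 mm above the counter, pin tips 70 mm. Origin: middle of the row, on the counter; +y along the row to the left seen from the robot, +x away from it (turned up to 15 degrees). Left or right of the stand.
- stand: Thread stand, fixed: dark steel rail 316 mm long (y) with four white felt-lined round dishes, each with an upright steel pin 6 mm thick, at y = +111, +37, -37, -111 mm, x = 0. Felt faces 23 mm above the counter, pin tips 70 mm. Empty mast socket at x = +45 mm, y = 0, up to 40 mm. Origin: middle of the row, on the counter; +y along the row to the left seen from the robot, +x away from it (turned up to 15 degrees).
Things that resemble listed ones, but are neither listed nor needed, are in the scene too. Leave any green or pink look-alike of the part that bears cheese_center alone.

How it is judged:
At the end, for the whole second after the job is handed in: Each package stands over the stand's pin at the same place in the row, from left to right, as the rack's pin it started on: within 16 mm of the pin along and across the row, within 6 mm of the height of standing flat on the felt, upright within 7 degrees, and at rest (((y of seat_cone in the frame of rack between 0.091 and 0.131 m and y of cone_center in the frame of stand between 0.095 and 0.127 m) or (y of seat_cone in the frame of rack between 0.017 and 0.057 m and y of cone_center in the frame of stand between 0.021 and 0.053 m) or (y of seat_cone in the frame of rack between -0.057 and -0.017 m and y of cone_center in the frame of stand between -0.053 and -0.021 m) or (y of seat_cone in the frame of rack between -0.131 and -0.091 m and y of cone_center in the frame of stand between -0.127 and -0.095 m)) and x of cone_center in the frame of stand between -0.016 and 0.016 m and height (world z) of cone_center between 0.065 and 0.077 m and angle between each of cone_center, tube_center, spool_center, cheese_center's own z axis and vertical below 0.12 rad and linear speed of each of cone, tube, spool, cheese below 0.02 m/s and ((y of seat_tube in the frame of rack between 0.091 and 0.131 m and y of tube_center in the frame of stand between 0.095 and 0.127 m) or (y of seat_tube in the frame of rack between 0.017 and 0.057 m and y of tube_center in the frame of stand between 0.021 and 0.053 m) or (y of seat_tube in the frame of rack between -0.057 and -0.017 m and y of tube_center in the frame of stand between -0.053 and -0.021 m) or (y of seat_tube in the frame of rack between -0.131 and -0.091 m and y of tube_center in the frame of stand between -0.127 and -0.095 m)) and x of tube_center in the frame of stand between -0.016 and 0.016 m and height (world z) of tube_center between 0.062 and 0.074 m and ((y of seat_spool in the frame of rack between 0.091 and 0.131 m and y of spool_center in the frame of stand between 0.095 and 0.127 m) or (y of seat_spool in the frame of rack between 0.017 and 0.057 m and y of spool_center in the frame of stand between 0.021 and 0.053 m) or (y of seat_spool in the frame of rack between -0.057 and -0.017 m and y of spool_center in the frame of stand between -0.053 and -0.021 m) or (y of seat_spool in the frame of rack between -0.131 and -0.091 m and y of spool_center in the frame of stand between -0.127 and -0.095 m)) and x of spool_center in the frame of stand between -0.016 and 0.016 m and height (world z) of spool_center between 0.051 and 0.063 m and ((y of seat_cheese in the frame of rack between 0.091 and 0.131 m and y of cheese_center in the frame of stand between 0.095 and 0.127 m) or (y of seat_cheese in the frame of rack between 0.017 and 0.057 m and y of cheese_center in the frame of stand between 0.021 and 0.053 m) or (y of seat_cheese in the frame of rack between -0.057 and -0.017 m and y of cheese_center in the frame of stand between -0.053 and -0.021 m) or (y of seat_cheese in the frame of rack between -0.131 and -0.091 m and y of cheese_center in the frame of stand between -0.127 and -0.095 m)) and x of cheese_center in the frame of stand between -0.016 and 0.016 m and height (world z) of cheese_center between 0.04 and 0.052 m); the robot touches nothing.
It also fails if it takes over 99 s, if anything falls off the work surface, if the arm or the gripper's body presses on something with over 40 N, if the wrist force passes 120 N, or if a joint passes its speed limit or range.

## Robot

A 6-joint arm with a two-finger parallel gripper is mounted at the origin on a cart in front of the work surface, level with it; the furniture and walls round the work are solid. World frame = base frame: x ahead of the robot, y to its left, z up, the work surface at z = 0. Lengths are in m, angles in rad, forces in N, time in s.
With the tool pointing down it reaches from about 0.25 to 0.775 m from the base axis. Payload 4 kg.
Tool frame: the origin (TCP) lies at the centre of the arm's flange, where the gripper is bolted on; the fingertips stand 199 mm ahead of it and the grasp point (between the pads) lies 180 mm ahead of it; z points along the fingers, y is the line along which they close (so a half turn about z gives the same grasp; the last joint's range is limited). The gripper opens to 94 mm and grips with 3 to 60 N. Pads are 16 mm wide; open, the fingers measure 119 mm over their backs; the gripper's body (75 mm by 177 mm) begins 78 mm behind the grasp point.
Start: joints at [-1.319, 0.087, 1.371, -0, 1.684, -0.103], TCP at [0.191, -0.516, 0.405] pointing down, gripper open.
Joint ranges: [-3.1, 3.1], [-0.76, 2.03], [0.27, 2.55], [-1.08, 4.22], [0.17, 2.65], [-2.57, 2.57]. Speed limits (rad/s): [2.79, 2.79, 3.14, 3.14, 3.14, 3.14].

## Interface

Orientations are given as [roll, pitch, yaw] about the fixed x, y, z axes, in that order (R = Rz(yaw) Ry(pitch) Rx(roll)).
In Python, from bench import robot, eyes, models gives the robot as it stands.
- The arm moves only by the tool step_arm, never from a script. Its argument "commands" is a list that holds one entry, the list of rows, each a list of 7 numbers: the shift along the tool's x, y, z in mm, then the turn, a rotation vector about the tool's x, y, z in rad, then the finger opening in mm, from 0 to 94. In form: [[[tx, ty, tz, wx, wy, wz, gripper], ...]]. A call has 1 to 20 rows; each row shifts and turns the commanded pose from where the row before left it, along the tool's axes as they then stand; what a row does not reach is not made up. A row lasts 1/8 s, in which the tool goes at most 62.5 mm and 10.7 degrees, less where a joint would pass 70% of its speed; a pose out of reach is approached as far as the arm can. A call is refused whole if a number of a shift passes 62.5 or a number of a turn 0.188, either way. A call with a gripper value outside its range is refused whole. The fingers move at their own pace and stop on an object; the grip force is fixed at half the most. Time passes only in rows, so rows that do not move let the fingers close. It gives the time, the measured TCP pose, the force, the opening and the grip force at its end, in the units of the state.
- robot.get_obs(): the state, without advancing time (a new reading comes with each control period).
- eyes.snapshot(name): name is "scene" or "top"; returns a dict with "color" (480x640x3 uint8, red, green, blue), "camera_matrix" (3x3 intrinsics, pixels), "eye" and "rotation" of the camera in the world. Camera axes: x right, y up, looking along -z (the intrinsics and any distortion apply to the point x, -y, -z); pixel columns grow to the right and rows downward; lengths in m; the calibration is good to about 2 mm. A picture is of the moment at which its call begins. There is no depth.
- robot.close_job(): hands the job in; it is judged then, once.
Trained networks look in a picture, given as the dict that the camera call returned (one of the last four; its "shot" number tells which), for a name from the list of things; names that differ only in an ending like _2 or _b are one class to them, and where a whole thing is asked for, a point or a joint stands for the part that bears it (a point fixed in the world has none). Each returns a list of dicts, best first, with "confidence" (0 to 1); they miss things now and then, are a little off and sometimes report something else, mostly with a low value. They report only what shows in the picture. A call takes as long as a camera call. They do not tell look-alikes from the thing itself.
- models.masks_of(picture, query): "mask" (480x640 bool, what is visible of it) and "xy" ([column, row] in pixels, amid what is visible of it).
- models.tip_of(picture, query): "xy" ([column, row] in pixels: a listed point, or the origin of a listed thing).
The state is a dict: "time": time; "joint_positions": joint angles; "qvel": joint speeds; "joint_torque": joint torques, N m; "tool_pos": TCP position; "ee_rot": TCP orientation; "wrist_force": force on the tool from outside, world axes, zero at the start; "wrist_torque": the same for the moment, N m; "width": finger opening in m; "finger_force": force on a finger pad.
Only numpy, scipy, OpenCV 4.12 (cv2) and the standard library are available. Lean on these libraries where they do the work, as an engineer would, in place of code of your own. Each camera call takes 0.05 s, during which the arm holds its last target. There are 200 camera calls.

## Working session

There is one attempt and no reset: what is moved stays moved. The work goes in short steps, Python scripts to look and compute and a tool call to move; the robot and the scene stay as the last step left them, time stands still between calls to the robot, and variables do not carry over. Pictures are saved under pics/ and viewed, at most 14 in all, crops included, and the job is handed in when it is done.

Besides the shell and the picture viewer there is one more tool, called after "Call:" by a JSON object that holds its "op" and its "data". step_arm: Moves the arm, as the interface text tells. Its arguments: {"type":"object","properties":{"commands":{"type":"array"}},"required":["commands"]}

```bash
mkdir -p pics; cat > h.py <<'E'
import numpy as np, cv2
from bench import robot, eyes, models
def save(p,n): cv2.imwrite('pics/'+n+'.png',p['color'][:,:,::-1])
def back(p,xy,z):
    K=np.array(p['camera_matrix']);R=np.array(p['rotation']);e=np.array(p['eye'])
    d=np.linalg.solve(K,[xy[0],xy[1],1.]);d=R@(d*[1,-1,-1])
    return e+d*(z-e[2])/d[2]
def proj(p,X):
    K=np.array(p['camera_matrix']);R=np.array(p['rotation']);e=np.array(p['eye'])
    c=(R.T@(np.array(X)-e))*[1,-1,-1];u=K@c;return u[:2]/u[2]
E
python3 - <<'E'
from h import *
np.set_printoptions(precision=3,suppress=True)
print(robot.get_obs())
Z=dict(cone_center=.071,tube_center=.068,spool_center=.057,cheese_center=.046,rack=0,stand=0)
for n in ['top','scene']:
    p=eyes.snapshot(n);save(p,n+'0');print(n,p['eye'],p['camera_matrix'],[k for k in p])
    for q,z in Z.items():
        for r in models.tip_of(p,q)[:4]: print(q,r['confidence'],np.array(r['xy']),back(p,r['xy'],z))
E
```

```text
{'time': 0.0, 'joint_positions': array([-1.319,  0.088,  1.372, -0.   ,  1.684, -0.103]), 'qvel': array([-0.001,  0.001,  0.   , -0.001, -0.001, -0.001]), 'joint_torque': array([ -0.   , -34.017, -30.243,   0.072,   0.033,  -0.   ]), 'tool_pos': array([ 0.191, -0.516,  0.404]), 'ee_rot': array([-3.139, -0.   ,  0.355]), 'wrist_force': array([ 0.929,  0.712, -0.043]), 'wrist_torque': array([ 0.003, -0.03 , -0.006]), 'finger_force': 0.0, 'width': 0.09422024326594215}
top [0.385 0.015 0.948] [[434.727   0.    322.57 ]
 [  0.    434.727 235.128]
 [  0.      0.      1.   ]] ['color', 'camera_matrix', 'eye', 'rotation', 'shot']Traceback (most recent call last):
  File "<stdin>", line 8, in <module>
  File "h.py", line 7, in back
    return e+d*(z-e[2])/d[2]
                        ~^^^
IndexError: invalid index to scalar variable.
```

View pics/top0.png

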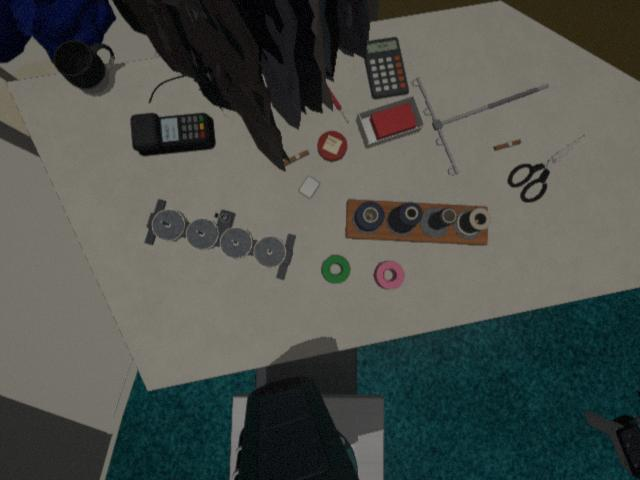

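The top view shows the stand at left (dishes at about 170,225 to 270,252) and the rack at right (packages at 370,215; 405,217; 440,220; 475,222). The green and pink rings are at 336,268 and 389,274. My helper misread the rotation format, so I'll fix that.

```bash

sed -i "s/R=np.array(p\['rotation'\])/R=rot(p)/" h.py
cat >> h.py <<'E'
from scipy.spatial.transform import Rotation as Ro
def rot(p):
    r=np.array(p['rotation'],float)
    if r.size==9: return r.reshape(3,3)
    return Ro.from_euler('xyz',r).as_matrix() if r.size==3 else Ro.from_quat(r).as_matrix()
E
python3 - <<'E'
from h import *
np.set_printoptions(precision=3,suppress=True)
Z=dict(cone_center=.071,tube_center=.068,spool_center=.057,cheese_center=.046,rack=0,stand=0)
for n in ['top','scene']:
    p=eyes.snapshot(n);save(p,n+'0');print(n,p['eye'],p['rotation'])
    for q,z in Z.items():
        for r in models.tip_of(p,q)[:4]: print(q,r['confidence'],np.array(r['xy']),back(p,r['xy'],z))
    if n=='top':
        cv2.imwrite('pics/crop.png',cv2.resize(p['color'][170:300,130:510,::-1],None,fx=2.1,fy=2.1,interpolation=cv2.INTER_CUBIC))
E
```

```text
top [0.385 0.015 0.948] [ 0.113 -0.043 -1.553]
cone_center 0.75 [408.7 215.8] [ 0.529 -0.198  0.071]
tube_center 0.97 [440.7 218.1] [ 0.526 -0.265  0.068]
spool_center 0.85 [472.9 220.4] [ 0.525 -0.337  0.057]
cheese_center 0.62 [387.9 275. ] [ 0.407 -0.159  0.046]
cheese_center 0.56 [371.2 216.4] [ 0.53  -0.124  0.046]
rack 0.58 [415.5 223. ] [ 0.525 -0.23   0.   ]
stand 0.69 [221.2 238.9] [0.48  0.196 0.   ]
scene [-0.264  0.585  0.597] [ 1.064 -0.025 -2.246]
cone_center 0.84 [354.1 211.8] [ 0.536 -0.206  0.071]
tube_center 0.61 [329.9 228. ] [ 0.508 -0.1    0.068]
cheese_center 0.76 [328.1 229.5] [ 0.536 -0.119  0.046]
cheese_center 0.69 [340.  267.4] [ 0.383 -0.024  0.046]
cheese_center 0.56 [373.9 250.5] [ 0.392 -0.137  0.046]
rack 0.91 [361.3 235. ] [ 0.526 -0.229  0.   ]
rack 0.41 [327.8 242.4] [ 0.548 -0.13   0.   ]
stand 0.84 [230.1 303.1] [0.468 0.204 0.   ]
```

View pics/scene0.png

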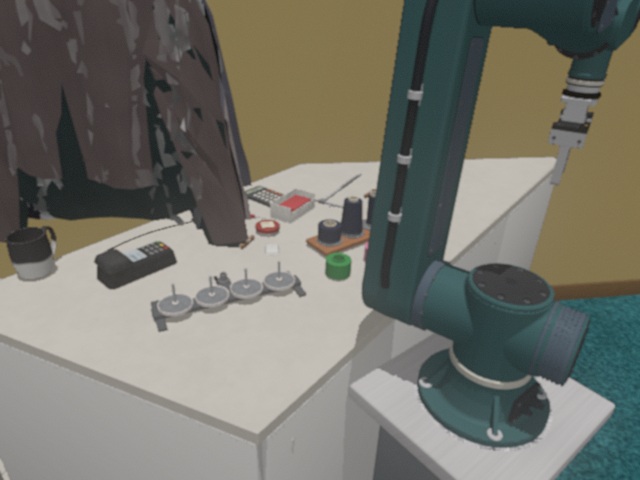

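View pics/crop.png

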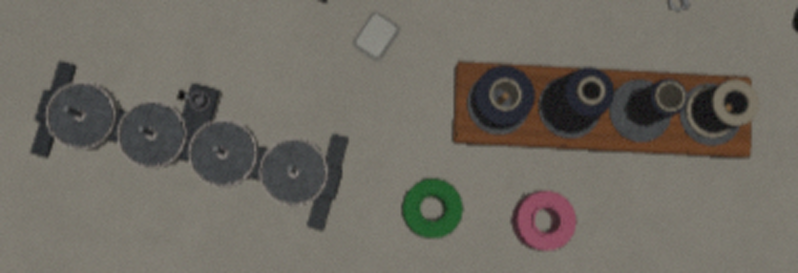

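Rack order from left to right is cheese, cone, tube, spool. Next I'll work out the poses from the crop pixels.

```bash
python3 - <<'E'
from h import *
np.set_printoptions(precision=4,suppress=True)
p=eyes.snapshot('top')
f=lambda x,y:(x/2.1+130,y/2.1+170)
def fit(P,ys):
    P=np.array(P)[:,:2];ys=np.array(ys);c=P.mean(0);A=((P-c)*ys[:,None]).sum(0);yaw=np.arctan2(-A[0],A[1])
    X=c+np.outer(ys,[-np.sin(yaw),np.cos(yaw)]);return c,yaw,X,np.abs(X-P).max()
ys=[.111,.037,-.037,-.111]
print('stand',fit([back(p,f(*q),.024) for q in [(80,116),(151,133),(223,153),(293,172)]],ys))
T=[back(p,f(*q),z) for q,z in [((506,94),.069),((591,91),.119),((671,97),.113),((737,102),.091)]]
print('rack',np.array(T),fit(T,ys))
print([back(p,f(*q),.02) for q in [(457,62),(751,78),(751,157),(453,143)]])
# dish refinement by Hough
g=cv2.cvtColor(p['color'],cv2.COLOR_RGB2GRAY)[190:290,140:300]
c=cv2.HoughCircles(cv2.resize(g,None,fx=4,fy=4,interpolation=cv2.INTER_CUBIC),cv2.HOUGH_GRADIENT,1,100,param1=100,param2=20,minRadius=50,maxRadius=80)
if c is not None:
    for q in c[0][:6]: print(q, back(p,(q[0]/4+140,q[1]/4+190),.024))
for r in models.masks_of(p,'stand')[:1]: print(r['xy'],back(p,r['xy'],.02))
p=eyes.snapshot('scene')
cv2.imwrite('pics/sc.png',cv2.resize(p['color'][230:340,130:320,::-1],None,fx=4,fy=4,interpolation=cv2.INTER_CUBIC))
E
```

```text
stand (array([0.4782, 0.1966]), np.float64(-0.23830455592526345), array([[0.5045, 0.3044],
       [0.487 , 0.2325],
       [0.4695, 0.1606],
       [0.452 , 0.0887]]), np.float64(0.0011192928020339887))
rack [[ 0.5294 -0.1198  0.069 ]
 [ 0.5259 -0.1914  0.119 ]
 [ 0.5231 -0.2686  0.113 ]
 [ 0.5235 -0.3405  0.091 ]] (array([ 0.5255, -0.2301]), np.float64(-0.02760079188024335), array([[ 0.5286, -0.1191],
       [ 0.5265, -0.1931],
       [ 0.5245, -0.267 ],
       [ 0.5224, -0.341 ]]), np.float64(0.001687618354149184))
[array([ 0.5697, -0.0761,  0.02  ]), array([ 0.5608, -0.3855,  0.02  ]), array([ 0.4776, -0.3834,  0.02  ]), array([ 0.4853, -0.0729,  0.02  ])]
[250.5 176.5  62.6] [0.4865 0.2312 0.024 ]
[112.5 140.5  66.7] [0.5039 0.3043 0.024 ]
[520.5 249.5  62.4] [0.4508 0.0878 0.024 ]
[383.5 212.5  65.9] [0.4689 0.1607 0.024 ]
[224.3, 235.6] [0.4848 0.1864 0.02  ]
```

View pics/sc.png

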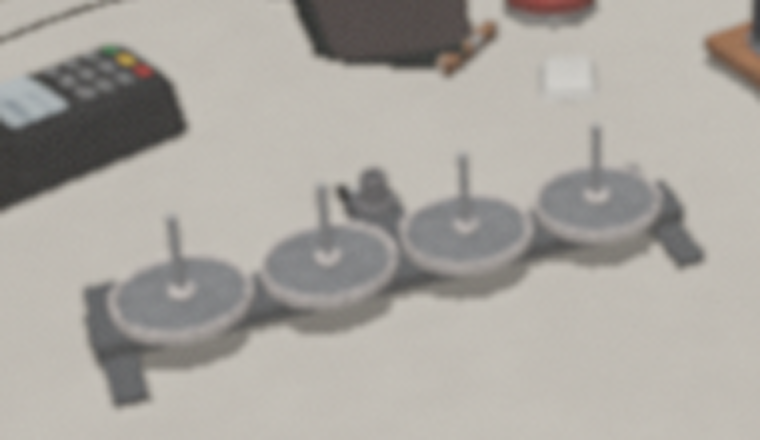

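The crop shows all four dishes empty with their pins visible, and the socket behind at about 370,195. The Hough and hand fits agree to about 1 mm. I'll turn first, then go above the cheese.

Call:
{"op": "step_arm", "data": {"commands": [[[0,0,0,0,0,-0.17,94],[0,0,0,0,0,-0.17,94],[0,0,0,0,0,-0.17,94],[0,0,0,0,0,-0.17,94],[0,0,0,0,0,-0.17,94],[0,0,0,0,0,-0.17,94],[0,0,0,0,0,-0.168,94],[40.6,32.6,0,0,0,0,94],[40.6,32.6,0,0,0,0,94],[40.6,32.6,0,0,0,0,94],[40.6,32.6,0,0,0,0,94],[40.6,32.6,0,0,0,0,94],[40.6,32.6,0,0,0,0,94],[40.6,32.6,0,0,0,0,94],[40.6,32.6,0,0,0,0,94],[40.6,32.6,0,0,0,0,94],[40.6,32.6,0,0,0,0,94],[0,0,0,0,0,0,94],[0,0,0,0,0,0,94]]]}}

```text
time: 3.32
tool_pos: [0.5282, -0.1192, 0.4045]
ee_rot: [-3.141, 0.001, 1.543]
wrist_force: [0.1, 1.0, 0.0]
width: 0.0939
finger_force: 0.0
```

```bash
cat >> h.py <<'E'
def go(x,y,z,yaw):
    "remaining: yaw turn wz (tool), then shift in tool frame at target yaw, mm"
    o=robot.get_obs();d=np.array([x,y,z])-o['tool_pos'];c,s=np.cos(yaw),np.sin(yaw)
    print('t',round(o['time'],2),'pos',o['tool_pos'].round(4),'rpy',np.round(o['ee_rot'],4),'w',round(o['width']*1e3,1),'ff',round(float(o['finger_force']),1))
    print('wz',round(float(o['ee_rot'][2]-yaw),4),'shift',(np.array([d[0]*c+d[1]*s,d[0]*s-d[1]*c,-d[2]])*1e3).round(1))
RY,SY=1.543,1.333
RK=dict(cheese=(.529,-.1195),cone=(.5262,-.1925),tube=(.524,-.2675),spool=(.523,-.341))
ST=dict(cheese=(.5042,.3043),cone=(.4868,.232),tube=(.4692,.1606),spool=(.4514,.0882))
E
python3 -c "
from h import *
go(*RK['cheese'],.230,RY)"
```

```text
t 3.33 pos [ 0.5282 -0.1192  0.4045] rpy [-3.1409e+00  6.0000e-04  1.5431e+00] w 93.9 ff 0.0
wz 0.0001 shift [ -0.3   0.9 174.5]
```

Call:
{"op": "step_arm", "data": {"commands": [[[0,1,40,0,0,0,94],[0,0,45,0,0,0,94],[0,0,45,0,0,0,94],[0,0,30,0,0,0,94],[0,0,14,0,0,0,94],[0,0,0,0,0,0,94],[0,0,0,0,0,0,40],[0,0,0,0,0,0,40],[0,0,0,0,0,0,40],[0,0,0,0,0,0,40],[0,0,0,0,0,0,40],[0,0,0,0,0,0,40]]]}}

```text
time: 4.82
tool_pos: [0.5296, -0.119, 0.2313]
ee_rot: [3.14, 0.0, 1.543]
wrist_force: [1.2, 1.1, 2.1]
width: 0.058
finger_force: 29.9
```

Call:
{"op": "step_arm", "data": {"commands": [[[0,0,-25,0,0,0,40],[0,0,-35,0,0,0,40],[0,0,-25,0,0,0,40],[0,0,0,0,0,0.105,40],[0,0,0,0,0,0.105,40],[25,-8,0,0,0,0,40],[45,-13.8,0,0,0,0,40],[45,-13.8,0,0,0,0,40],[45,-13.8,0,0,0,0,40],[45,-13.8,0,0,0,0,40],[45,-13.8,0,0,0,0,40],[45,-13.8,0,0,0,0,40],[45,-13.8,0,0,0,0,40],[40,-12,0,0,0,0,40],[25,-8,0,0,0,0,40],[0,0,0,0,0,0,40],[0,0,0,0,0,0,40]]]}}

```text
time: 6.95
tool_pos: [0.5037, 0.3033, 0.3149]
ee_rot: [-3.141, 0.002, 1.333]
wrist_force: [0.7, 0.6, -1.8]
width: 0.0581
finger_force: 29.9
```

```bash
python3 -c "
from h import *
go(*ST['cheese'],.231,SY)
p=eyes.snapshot('scene')
cv2.imwrite('pics/a.png',cv2.resize(p['color'][150:340,100:400,::-1],None,fx=2.6,fy=2.6,interpolation=cv2.INTER_CUBIC))
"
```

```text
t 6.95 pos [0.5037 0.3033 0.3149] rpy [-3.1408e+00  1.8000e-03  1.3326e+00] w 58.1 ff 29.9
wz -0.0004 shift [ 1.1  0.3 83.9]
```

View pics/a.png

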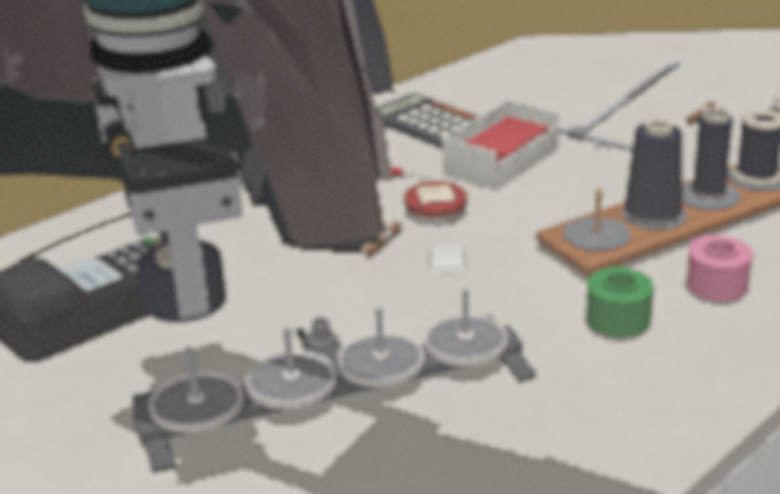

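The cheese is held upright (about 180,285 in the crop), above the leftmost dish (195,400). I'll lower it and let go.

Call:
{"op": "step_arm", "data": {"commands": [[[1,0,25,0,0,0,40],[0,0,20,0,0,0,40],[0,0,20,0,0,0,40],[0,0,12,0,0,0,40],[0,0,5,0,0,0,40],[0,0,0,0,0,0,40],[0,0,0,0,0,0,40],[0,0,0,0,0,0,74],[0,0,0,0,0,0,74],[0,0,0,0,0,0,74],[0,0,0,0,0,0,74],[0,0,-20,0,0,0,74],[0,0,-50,0,0,0,74],[0,0,-50,0,0,0,94],[0,0,-40,0,0,0,94],[0,0,0,0,0,0,94]]]}}

```text
time: 9.0
tool_pos: [0.5042, 0.3051, 0.3986]
ee_rot: [3.134, -0.006, 1.333]
wrist_force: [0.8, -0.9, -0.7]
width: 0.0936
finger_force: 0.0
```

```bash
python3 -c "
from h import *
go(*RK['cone'],.39,RY)
"
```

```text
t 9.0 pos [0.5042 0.3051 0.3986] rpy [ 3.1343 -0.0058  1.3329] w 93.6 ff 0.0
wz -0.2101 shift [-496.8   35.8    8.6]
```

Call:
{"op": "step_arm", "data": {"commands": [[[0,0,0,0,0,-0.105,94],[0,0,0,0,0,-0.105,94],[-25,1.8,0,0,0,0,94],[-50,3.6,0,0,0,0,94],[-50,3.6,0,0,0,0,94],[-50,3.6,0,0,0,0,94],[-50,3.6,0,0,0,0,94],[-50,3.6,0,0,0,0,94],[-50,3.6,0,0,0,0,94],[-50,3.6,0,0,0,0,94],[-50,3.6,0,0,0,0,94],[-47,3.4,0,0,0,0,94],[-25,1.8,0,0,0,0,94],[0,0,0,0,0,0,94],[0,0,0,0,0,0,94]]]}}

```text
time: 10.88
tool_pos: [0.5257, -0.1921, 0.3925]
ee_rot: [-3.14, -0.001, 1.543]
wrist_force: [-0.8, 0.6, 0.2]
width: 0.0942
finger_force: 0.0
```

```bash
python3 -c "
from h import *
go(*RK['cone'],.26,RY)
p=eyes.snapshot('scene')
cv2.imwrite('pics/b.png',cv2.resize(p['color'][150:340,100:450,::-1],None,fx=2.25,fy=2.25,interpolation=cv2.INTER_CUBIC))
"
```

```text
t 10.88 pos [ 0.5257 -0.1921  0.3925] rpy [-3.1398e+00 -1.5000e-03  1.5434e+00] w 94.2 ff 0.0
wz 0.0004 shift [ -0.4   0.5 132.5]
```

View pics/b.png

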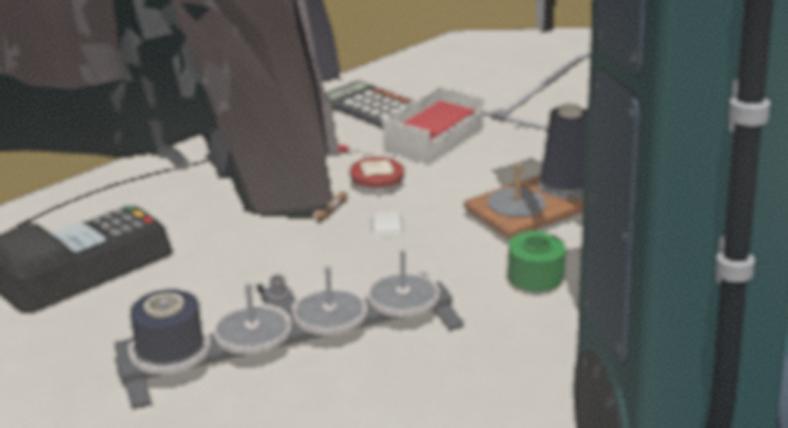

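The cheese sits flat in the leftmost dish (165,330 in the crop) with its pin through the hole. Next is the cone.

Call:
{"op": "step_arm", "data": {"commands": [[[0,0.5,35,0,0,0,94],[0,0,45,0,0,0,94],[0,0,35,0,0,0,94],[0,0,17.5,0,0,0,94],[0,0,0,0,0,0,94],[0,0,0,0,0,0,35],[0,0,0,0,0,0,35],[0,0,0,0,0,0,35],[0,0,0,0,0,0,35],[0,0,0,0,0,0,35],[0,0,0,0,0,0,35],[0,0,0,0,0,0,35]]]}}

```text
time: 12.42
tool_pos: [0.5267, -0.193, 0.2617]
ee_rot: [3.14, 0.0, 1.543]
wrist_force: [2.1, -0.3, 2.0]
width: 0.0527
finger_force: 30.7
```

Call:
{"op": "step_arm", "data": {"commands": [[[0,0,-20,0,0,0,35],[0,0,-35,0,0,0,35],[0,0,-30,0,0,0,35],[0,0,0,0,0,0.105,35],[0,0,0,0,0,0.105,35],[0,0,0,0,0,0,35]]]}}

```text
time: 13.18
tool_pos: [0.5259, -0.1929, 0.345]
ee_rot: [-3.138, -0.0, 1.334]
wrist_force: [-0.4, 1.2, -1.6]
width: 0.0529
finger_force: 30.6
```

```bash
python3 -c "
from h import *
go(*ST['cone'],.261,SY)
"
```

```text
t 13.18 pos [ 0.5259 -0.1929  0.345 ] rpy [-3.1385e+00 -1.0000e-04  1.3339e+00] w 52.9 ff 30.6
wz 0.0009 shift [ 403.8 -138.1   84. ]
```

Call:
{"op": "step_arm", "data": {"commands": [[[22,-7.5,0,0,0,0,35],[45,-15.4,0,0,0,0,35],[45,-15.4,0,0,0,0,35],[45,-15.4,0,0,0,0,35],[45,-15.4,0,0,0,0,35],[45,-15.4,0,0,0,0,35],[45,-15.4,0,0,0,0,35],[45,-15.4,0,0,0,0,35],[45,-15.4,0,0,0,0,35],[22,-7.5,0,0,0,0,35],[0,0,0,0,0,0,35],[0,0,0,0,0,0,35]]]}}

```text
time: 14.68
tool_pos: [0.4867, 0.2322, 0.3459]
ee_rot: [-3.141, 0.001, 1.334]
wrist_force: [0.1, -0.6, -1.9]
width: 0.0527
finger_force: 30.6
```

```bash
python3 -c "
from h import *
go(*ST['cone'],.261,SY)
p=eyes.snapshot('scene')
cv2.imwrite('pics/c.png',cv2.resize(p['color'][150:340,100:400,::-1],None,fx=2.6,fy=2.6,interpolation=cv2.INTER_CUBIC))
"
```

```text
t 14.68 pos [0.4867 0.2322 0.3459] rpy [-3.1411e+00  1.0000e-03  1.3337e+00] w 52.7 ff 30.6
wz 0.0007 shift [-0.2  0.2 84.9]
```

View pics/c.png

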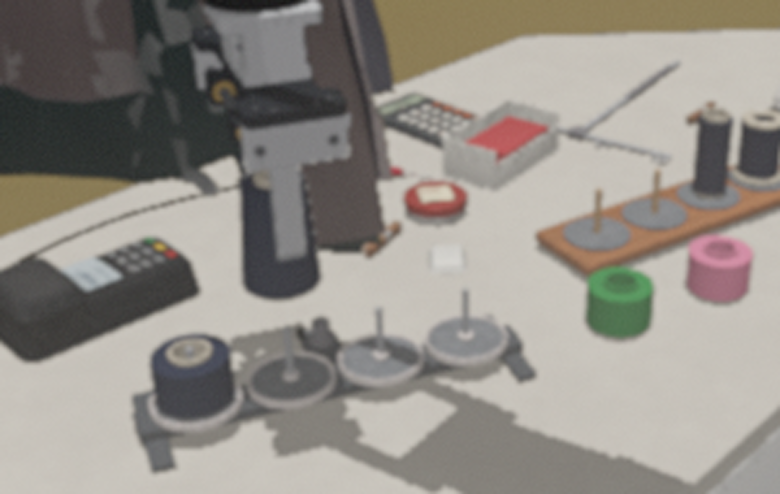

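The cone hangs upright (280,235) over the second pin (290,375). I'll lower it and release.

Call:
{"op": "step_arm", "data": {"commands": [[[0,0,25,0,0,0,35],[0,0,20,0,0,0,35],[0,0,20,0,0,0,35],[0,0,13,0,0,0,35],[0,0,5.5,0,0,0,35],[0,0,0,0,0,0,35],[0,0,0,0,0,0,35],[0,0,0,0,0,0,72],[0,0,0,0,0,0,72],[0,0,0,0,0,0,72],[0,0,0,0,0,0,72],[0,0,-20,0,0,0,72],[0,0,-50,0,0,0,72],[0,0,-50,0,0,0,72],[0,0,-20,0,0,0,72],[0,0,0,0,0,-0.105,72],[0,0,0,0,0,-0.105,72],[0,0,0,0,0,0,72]]]}}

```text
time: 16.98
tool_pos: [0.4872, 0.2322, 0.4027]
ee_rot: [3.141, 0.0, 1.542]
wrist_force: [0.7, -0.3, -0.4]
width: 0.0717
finger_force: 0.0
```

```bash
python3 -c "
from h import *
go(*RK['tube'],.255,RY)
"
```

```text
t 16.98 pos [0.4872 0.2322 0.4027] rpy [3.1415e+00 1.0000e-04 1.5416e+00] w 71.7 ff 0.0
wz -0.0014 shift [-498.5   50.7  147.7]
```

Call:
{"op": "step_arm", "data": {"commands": [[[-24,2.7,0,0,0,-0.001,72],[-50,5,0,0,0,0,72],[-50,5,0,0,0,0,72],[-50,5,0,0,0,0,72],[-50,5,0,0,0,0,72],[-50,5,0,0,0,0,72],[-50,5,0,0,0,0,72],[-50,5,0,0,0,0,72],[-50,5,0,0,0,0,72],[-50,5,0,0,0,0,72],[-24.5,3,0,0,0,0,72],[0,0,0,0,0,0,72],[0,0,0,0,0,0,72]]]}}

```text
time: 18.6
tool_pos: [0.5246, -0.2661, 0.4028]
ee_rot: [3.142, -0.001, 1.545]
wrist_force: [-0.0, -0.1, 0.4]
width: 0.0719
finger_force: 0.0
```

```bash
python3 -c "
from h import *
go(*RK['tube'],.255,RY)
p=eyes.snapshot('top')
cv2.imwrite('pics/d.png',cv2.resize(p['color'][170:300,130:510,::-1],None,fx=2.1,fy=2.1,interpolation=cv2.INTER_CUBIC))
"
```

```text
t 18.6 pos [ 0.5246 -0.2661  0.4028] rpy [ 3.1416e+00 -9.0000e-04  1.5447e+00] w 71.9 ff 0.0
wz 0.0017 shift [ -1.4  -0.6 147.8]
```

View pics/d.png

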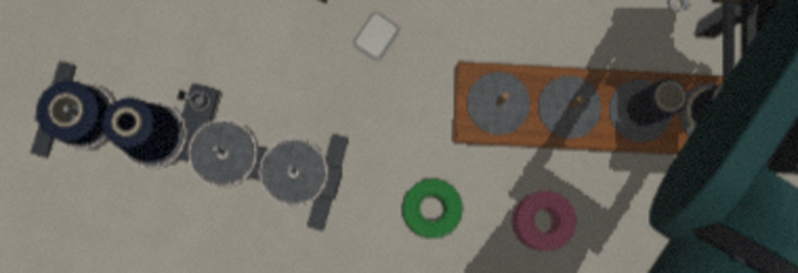

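The cheese (66,110) and cone (130,122) are in the two leftmost dishes. The tube waits at 671,97 and hasn't moved. I'll grasp it.

Call:
{"op": "step_arm", "data": {"commands": [[[-1.4,-0.6,35,0,0,0,72],[0,0,45,0,0,0,72],[0,0,45,0,0,0,72],[0,0,22.5,0,0,0,72],[0,0,0,0,0,0,72],[0,0,0,0,0,0,20],[0,0,0,0,0,0,20],[0,0,0,0,0,0,20],[0,0,0,0,0,0,20],[0,0,0,0,0,0,20],[0,0,0,0,0,0,20],[0,0,0,0,0,0,20],[0,0,-20,0,0,0,20],[0,0,-35,0,0,0,20],[0,0,-30,0,0,0,20],[0,0,0,0,0,0.105,20],[0,0,0,0,0,0.105,20],[0,0,0,0,0,0,20]]]}}

```text
time: 20.9
tool_pos: [0.5236, -0.2688, 0.3392]
ee_rot: [-3.14, -0.0, 1.335]
wrist_force: [1.0, -0.1, -2.1]
width: 0.0348
finger_force: 30.1
```

```bash
python3 -c "
from h import *
go(*ST['tube'],.256,SY)
"
```

```text
t 20.9 pos [ 0.5236 -0.2688  0.3392] rpy [-3.1398e+00 -4.0000e-04  1.3350e+00] w 34.8 ff 30.1
wz 0.002 shift [ 404.5 -154.    83.2]
```

Call:
{"op": "step_arm", "data": {"commands": [[[22,-8,0,0,0,0.002,20],[45,-17.2,0,0,0,0,20],[45,-17.2,0,0,0,0,20],[45,-17.2,0,0,0,0,20],[45,-17.2,0,0,0,0,20],[45,-17.2,0,0,0,0,20],[45,-17.2,0,0,0,0,20],[45,-17.2,0,0,0,0,20],[45,-17.2,0,0,0,0,20],[22.5,-8.4,0,0,0,0,20],[0,0,0,0,0,0,20],[0,0,0,0,0,0,20]]]}}

```text
time: 22.4
tool_pos: [0.4694, 0.1606, 0.34]
ee_rot: [-3.141, 0.001, 1.333]
wrist_force: [-0.4, 0.0, -0.4]
width: 0.0347
finger_force: 30.1
```

```bash
python3 -c "
from h import *
go(*ST['tube'],.256,SY)
p=eyes.snapshot('scene')
cv2.imwrite('pics/e.png',cv2.resize(p['color'][150:340,100:400,::-1],None,fx=2.6,fy=2.6,interpolation=cv2.INTER_CUBIC))
"
```

```text
t 22.4 pos [0.4694 0.1606 0.34  ] rpy [-3.1414e+00  7.0000e-04  1.3328e+00] w 34.7 ff 30.1
wz -0.0002 shift [-0.1 -0.1 84. ]
```

View pics/e.png

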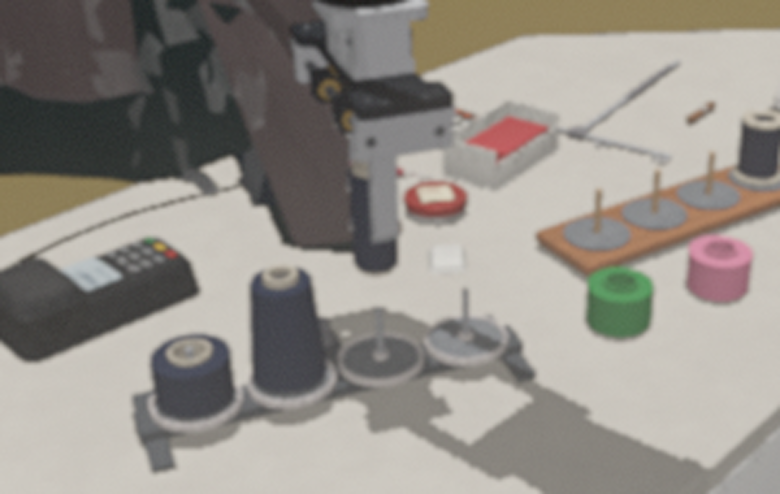

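The cone is seated flat (285,340) and the tube hangs upright (375,225) over the third pin (380,355). Lower it.

Call:
{"op": "step_arm", "data": {"commands": [[[0,0,25,0,0,0,20],[0,0,20,0,0,0,20],[0,0,20,0,0,0,20],[0,0,13,0,0,0,20],[0,0,5,0,0,0,20],[0,0,0,0,0,0,20],[0,0,0,0,0,0,20],[0,0,0,0,0,0,62],[0,0,0,0,0,0,62],[0,0,0,0,0,0,62],[0,0,0,0,0,0,62],[0,0,-20,0,0,0,62],[0,0,-50,0,0,0,72],[0,0,-50,0,0,0,72],[0,0,-25,0,0,0,72],[0,0,0,0,0,-0.105,72],[0,0,0,0,0,-0.105,72],[0,0,0,0,0,0,72]]]}}

```text
time: 24.7
tool_pos: [0.4699, 0.1606, 0.4021]
ee_rot: [-3.142, 0.0, 1.541]
wrist_force: [-0.2, -0.6, -0.3]
width: 0.0719
finger_force: 0.0
```

```bash
python3 -c "
from h import *
go(*RK['spool'],.242,RY)
"
```

```text
t 24.7 pos [0.4699 0.1606 0.4021] rpy [-3.1416e+00  1.0000e-04  1.5406e+00] w 71.9 ff 0.0
wz -0.0024 shift [-500.    67.1  160.1]
```

Call:
{"op": "step_arm", "data": {"commands": [[[-25,3.3,0,0,0,-0.002,72],[-50,6.7,0,0,0,0,72],[-50,6.7,0,0,0,0,72],[-50,6.7,0,0,0,0,72],[-50,6.7,0,0,0,0,72],[-50,6.7,0,0,0,0,72],[-50,6.7,0,0,0,0,72],[-50,6.7,0,0,0,0,72],[-50,6.7,0,0,0,0,72],[-50,6.7,0,0,0,0,72],[-25,3.3,0,0,0,0,72],[0,0,0,0,0,0,72],[0,0,0,0,0,0,72]]]}}

```text
time: 26.32
tool_pos: [0.5233, -0.3403, 0.402]
ee_rot: [-3.141, -0.001, 1.544]
wrist_force: [-0.3, 0.6, -0.1]
width: 0.0723
finger_force: 0.0
```

```bash
python3 -c "
from h import *
go(*RK['spool'],.242,RY)
"
```

```text
t 26.32 pos [ 0.5233 -0.3403  0.402 ] rpy [-3.1413e+00 -8.0000e-04  1.5436e+00] w 72.3 ff 0.0
wz 0.0006 shift [ -0.7  -0.3 160. ]
```

Call:
{"op": "step_arm", "data": {"commands": [[[-0.7,-0.3,35,0,0,0,80],[0,0,45,0,0,0,80],[0,0,45,0,0,0,80],[0,0,25,0,0,0,80],[0,0,10,0,0,0,80],[0,0,0,0,0,0,80],[0,0,0,0,0,0,30],[0,0,0,0,0,0,30],[0,0,0,0,0,0,30],[0,0,0,0,0,0,30],[0,0,0,0,0,0,30],[0,0,0,0,0,0,30],[0,0,-20,0,0,0,30],[0,0,-35,0,0,0,30],[0,0,-30,0,0,0,30],[0,0,0,0,0,0.105,30],[0,0,0,0,0,0.105,30],[0,0,0,0,0,0,30]]]}}

```text
time: 28.58
tool_pos: [0.5228, -0.3417, 0.328]
ee_rot: [3.141, 0.0, 1.335]
wrist_force: [0.4, -0.3, -1.0]
width: 0.0464
finger_force: 30.0
```

```bash
python3 -c "
from h import *
go(*ST['spool'],.243,SY)
"
```

```text
t 28.57 pos [ 0.5228 -0.3417  0.328 ] rpy [3.1414e+00 3.0000e-04 1.3350e+00] w 46.4 ff 30.0
wz 0.002 shift [ 401.  -170.6   85. ]
```

Call:
{"op": "step_arm", "data": {"commands": [[[20,-8.5,0,0,0,0.002,30],[45,-19.2,0,0,0,0,30],[45,-19.2,0,0,0,0,30],[45,-19.2,0,0,0,0,30],[45,-19.2,0,0,0,0,30],[45,-19.2,0,0,0,0,30],[45,-19.2,0,0,0,0,30],[45,-19.2,0,0,0,0,30],[45,-19.2,0,0,0,0,30],[21,-8.5,0,0,0,0,30],[0,0,0,0,0,0,30],[0,0,0,0,0,0,30]]]}}

```text
time: 30.08
tool_pos: [0.4521, 0.0878, 0.3273]
ee_rot: [3.141, 0.001, 1.332]
wrist_force: [0.2, 0.6, 0.1]
width: 0.0462
finger_force: 30.0
```

```bash
python3 -c "
from h import *
go(*ST['spool'],.243,SY)
p=eyes.snapshot('scene')
cv2.imwrite('pics/f.png',cv2.resize(p['color'][150:340,100:400,::-1],None,fx=2.6,fy=2.6,interpolation=cv2.INTER_CUBIC))
"
```

```text
t 30.07 pos [0.4521 0.0878 0.3273] rpy [3.1412e+00 7.0000e-04 1.3323e+00] w 46.2 ff 30.0
wz -0.0007 shift [ 0.3 -0.8 84.3]
```

View pics/f.png

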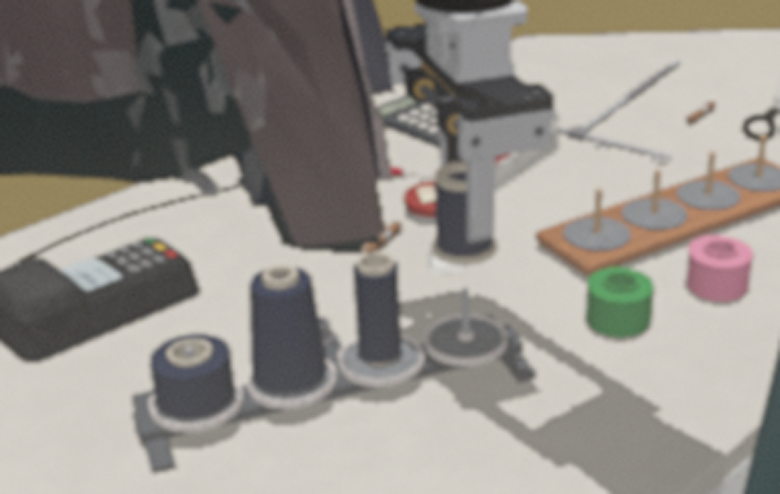

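The tube is seated upright (375,310). The spool hangs upright (465,215) over the last pin (465,335).

Call:
{"op": "step_arm", "data": {"commands": [[[0,-0.8,25,0,0,0,30],[0,0,20,0,0,0,30],[0,0,20,0,0,0,30],[0,0,13,0,0,0,30],[0,0,5.5,0,0,0,30],[0,0,0,0,0,0,30],[0,0,0,0,0,0,30],[0,0,0,0,0,0,70],[0,0,0,0,0,0,70],[0,0,0,0,0,0,70],[0,0,0,0,0,0,70],[0,0,-20,0,0,0,70],[0,0,-50,0,0,0,72],[0,0,-50,0,0,0,72],[0,0,-50,0,0,0,72],[-40,0,0,0,0,0,72],[-50,0,0,0,0,0,72],[-50,0,0,0,0,0,72],[0,0,0,0,0,0,72],[0,0,0,0,0,0,72]]]}}

```text
time: 32.62
tool_pos: [0.4182, -0.0473, 0.4137]
ee_rot: [3.142, -0.001, 1.331]
wrist_force: [0.3, -0.6, 0.1]
width: 0.0723
finger_force: 0.0
```

```bash
python3 -c "
from h import *
p=eyes.snapshot('scene')
q=eyes.snapshot('top')
a=cv2.resize(p['color'][220:340,130:330,::-1],(600,360),interpolation=cv2.INTER_CUBIC)
b=cv2.resize(q['color'][190:270,140:300,::-1],(480,240),interpolation=cv2.INTER_CUBIC)
c=np.zeros((600,600,3),np.uint8);c[:360]=a;c[360:,:480]=b
cv2.imwrite('pics/g.png',c)
"
```

```text
(no output)
```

View pics/g.png

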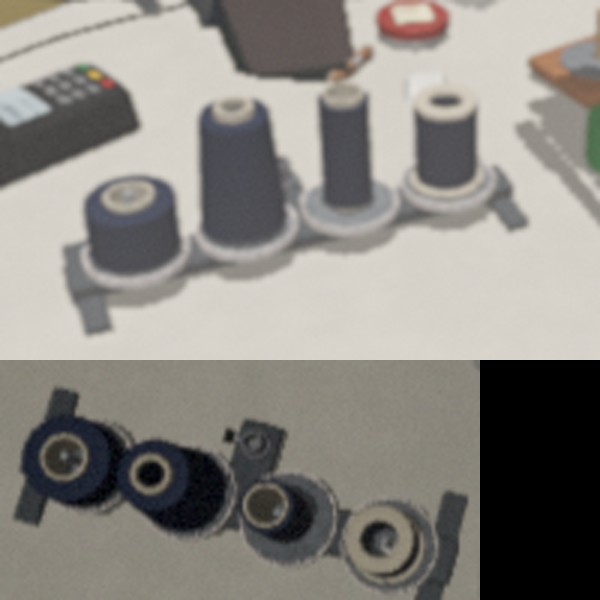

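All four packages sit upright and flat in their dishes, in the order cheese, cone, tube, spool (scene crop 130,225; 240,175; 345,150; 445,140). The gripper is clear of everything.

```bash
python3 -c "
from h import *
print(robot.close_job())"
```

```text
the job is handed in; nothing more can be done
None
```

The job is handed in: cheese, cone, tube and spool stand upright and flat on the stand's pins in their rack order, with the gripper clear, after about 33 s; no verdict came back.

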